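Swing the inspection lamp over the red battery

TASK

The red battery on the bench is next to be inspected. Swing the yellow lamp's arm round so that the lamp head stands centred over the top of the red battery, without pushing that battery about, then let go and leave the lamp there.

Things in the scene. Friction and masses are not known exactly. Their poses are not given: they have to be found in the camera images.
- lamp_handle (a point): Middle of the black upright round grip on top of the yellow lamp head: 24 mm in diameter, standing 58 mm clear above the head (from 210 to 268 mm above the bench; this point is 240 mm above it). It sits on the vertical centre line of the round lamp head (110 mm across, 160 to 210 mm above the bench). The grip is rigidly part of the swinging arm. The point's x axis is level and points from the grip along the arm to the hinge post, z is up.
- lamp_pivot (a point): Point on the vertical hinge axis of the lamp arm, 190 mm above the bench, at the steel post (26 mm thick, the arm's hub on it 44 mm across, top 208 mm above the bench, round foot 110 mm across). The post is fixed to the bench, on the far side of the batteries from the robot. The lamp grip swings level about this axis at a radius of 240 mm; the arm is a yellow bar 22 mm wide, 182 to 198 mm above the bench.
- lamp_arm (a joint): Swing angle of the lamp arm in rad, limits -1.3 to 1.3, growing clockwise seen from above; at 0 the arm points from the post along the lamp foot's own -x, roughly towards the robot. The hinge has light friction (about 1.5 N at the grip moves it) and the arm stays where it is left. It starts swung aside to the robot's right.
- red_battery_top (a point): Centre of the top face of the red battery, 94 mm above the bench: a red block 150 long (its x) by 65 wide (its y) mm with two small terminals at its -x end reaching 103 mm above the bench; 2.1 kg, loose on the bench. It stands in one of three places below the lamp's arc, within about 12 mm of the circle that the lamp head's centre follows; a black and a blue battery of the same size stand in the other two. The lamp head passes 55 mm or more above them all.
Things that resemble listed ones, but are neither listed nor needed, are in the scene too. Of the things shaped like the part that bears red_battery_top, the red one is meant.

How it is judged:
At the end, for the whole second after the job is handed in: The lamp head's centre line stands within 25 mm (horizontally) of the centre of the red battery's top, the lamp arm is let go and at rest, and the red battery is still within 15 mm of where it stood (horizontal distance between lamp_handle and red_battery_top below 0.025 m and velocity of joint lamp_arm between -0.03 and 0.03 rad/s); the robot touches nothing.
It fails at once if the red battery is shifted by more than 15 mm (distance of red_battery_top from where it was at the start of the episode above 0.015 m).
It also fails if it takes over 42 s, if anything falls off the work surface, if the arm or the gripper's body presses on something with over 40 N, if the wrist force passes 120 N, or if a joint passes its speed limit or range.

ROBOT

A 6-joint arm with a two-finger parallel gripper is mounted at the origin on the work surface. World frame = base frame: x ahead of the robot, y to its left, z up, the work surface at z = 0. Lengths are in m, angles in rad, forces in N, time in s.
With the tool pointing down it reaches from about 0.275 to 0.85 m from the base axis. Payload 19 kg.
Tool frame: the origin (TCP) lies at the very end of the fingers, on their centre line; the grasp point (between the pads) lies bot.grasp_offset behind it (bot.grasp_offset is the distance from the TCP to the grasp point, in m); z points along the fingers, y is the line along which they close (so a half turn about z gives the same grasp; the last joint's range is limited). The gripper opens to 85 mm and grips with 20 to 120 N. Pads are 22 mm wide; open, the fingers measure 114 mm over their backs; the gripper's body (76 mm by 85 mm) begins 54 mm behind the grasp point. The pads swing forward as they close: fully open they stand 13 mm farther back than shut.
Start: joints at [1.018, 0.15, 1.437, -0, 1.554, -0.134], TCP at [0.234, 0.525, 0.231] pointing down, gripper open.
Joint ranges: [-2.8, 2.8], [-0.68, 2.1], [0.12, 2.68], [-1.39, 4.53], [0.16, 2.79], [-2.81, 2.81]. Speed limits (rad/s): [1.89, 1.89, 2.22, 3.01, 3.01, 3.01].

INTERFACE

Orientations are given as a 3x3 rotation matrix whose columns are the frame's x, y, z axes.
In Python, from station import bot gives the robot as it stands. Calls block until the motion is done:
- bot.move_ptp(position, orientation): joint-space move of the TCP to a pose.
- bot.move_l(position, rot=None, rate=0.15, stop_force=None): straight line of the TCP; rot=None keeps the orientation; rate is the mean speed in m/s. With stop_force (N) it stops when the force on the tool has changed by that much, and returns True; else False.
- bot.set_joints(angles): joint-space move.
- bot.let_go() and bot.gripper_close(strength=None): open the fingers fully, or close them until they stop; strength is the grip in N (None keeps the last).
- bot.pause(seconds).
- bot.inverse_kinematics(position, orientation): joint angles nearest the present ones, or None.
- bot.state(): the state.
- bot.grab_frame(name): name is "scene" or "top" or "wrist"; returns (picture, depth): 400x640x3 uint8, red, green, blue; 400x640 float32, m along the optical axis (not along the pixel's ray), 0 where there is no reading.
- bot.calibration(name): a dict with "fx", "fy", "cx", "cy" (pixels), "camera_from_world" (4x4, takes a point from world to camera coordinates). Camera axes: x right, y down, z forward; pixel columns grow to the right and rows downward; lengths in m; the calibration is good to about 2 mm. A picture is of the moment at which its call begins: read the wrist's pose just before it. calibration takes no time and is no camera call; for the wrist camera it gives the pose at the moment of the call.
A pose or a line that the arm cannot do raises bot.IKError and nothing moves.
- bot.sign_off(): hands the job in, once; it reports no verdict.
The state is a dict: "clock": time; "qpos": joint angles; "qvel": joint speeds; "joint_efforts": joint torques, N m; "ee_pos": TCP position; "ee_rot": TCP orientation; "wrist_force": force on the tool from outside, world axes, zero at the start; "torque": the same for the moment, N m; "grip_width": opening from 0.0 (shut) to 1.0 (fully open).
Only numpy, scipy, OpenCV 4.12 (cv2) and the standard library are available. Lean on these libraries where they do the work, as an engineer would, in place of code of your own. Each camera call takes 0.05 s, during which the arm holds its last target. There are 200 camera calls.

## Working session

There is one attempt and no reset: what is moved stays moved. The work goes in short steps, each a Python script; the robot and the scene stay as the last script left them, time stands still between calls to the robot, and variables do not carry over. Pictures are saved under pics/ and viewed, on a budget of 10 in all, crops included, one or two more only if the job needs it, and the job is handed in when it is done.

```bash
mkdir -p pics; ls; python3 - <<'E'
from station import bot
import cv2, numpy as np
for n in ("scene","top"):
    im,d=bot.grab_frame(n); cv2.imwrite(f"pics/{n}0.png",im[:,:,::-1]); np.savez(f"{n}0.npz",im=im,d=d)
    c=bot.calibration(n); print(n,c["fx"],c["cx"],c["cy"],np.round(c["camera_from_world"],3).tolist())
print(bot.state()["clock"],bot.grasp_offset)
E
```

```text
pics
scene 380.4074307760074 317.5986668570425 202.88244662356703 [[-0.808, 0.589, 0.003, 0.563], [0.326, 0.453, -0.83, -0.009], [-0.49, -0.67, -0.558, 1.552], [0.0, 0.0, 0.0, 1.0]]
top 407.6417727556365 319.5486447688847 199.42898292812896 [[0.016, -1.0, -0.0, -0.114], [-0.991, -0.016, -0.136, 0.582], [0.136, 0.002, -0.991, 1.173], [0.0, 0.0, 0.0, 1.0]]
0.1 0.0187
```

View pics/top0.png

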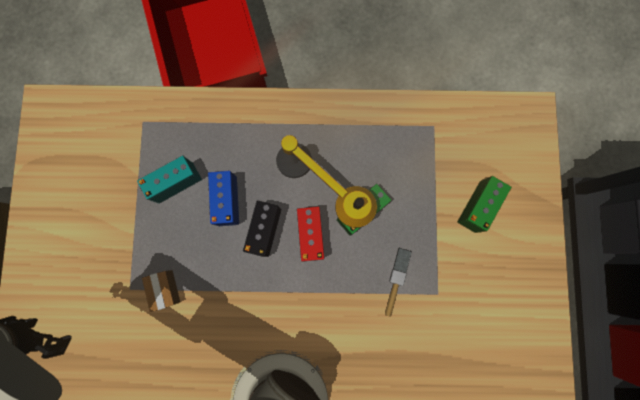

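View pics/scene0.png

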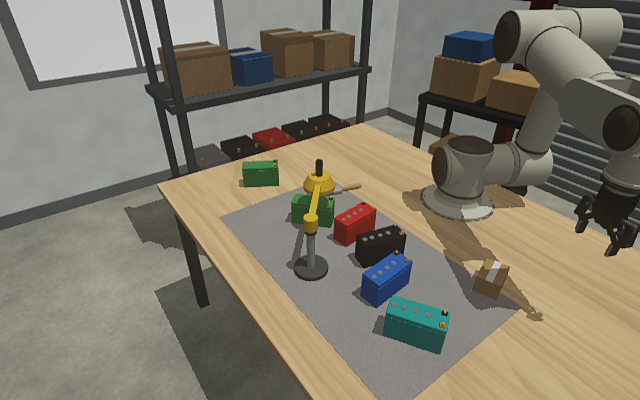

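The top view shows batteries in teal (167,178), blue (222,197), black (262,228), red (311,233) and green, one half under the lamp head at (365,210) and one at (486,203). The red one on the bench at (311,233) is meant. The red tray (205,40) and the red battery on the rack (625,350) are off the bench. The hub is at (289,143) and the grip at (359,204).

```bash
cat > h.py <<'E'
import numpy as np, cv2
from station import bot
def cloud(d,c):
    v,u=np.indices(d.shape); P=np.stack([(u-c["cx"])/c["fx"]*d,(v-c["cy"])/c["fy"]*d,d],-1)
    M=c["camera_from_world"]; return (P-M[:3,3])@M[:3,:3]   # R^T (p-t)
def ray(u,v,z,c):
    M=c["camera_from_world"]; R=M[:3,:3]; o=-R.T@M[:3,3]
    r=R.T@np.array([(u-c["cx"])/c["fx"],(v-c["cy"])/c["fy"],1]); return o+r*(z-o[2])/r[2]
def blob(m):
    n,l,s,ce=cv2.connectedComponentsWithStats(m.astype(np.uint8)); i=1+np.argmax(s[1:,4]); return l==i,s[i],ce[i]
def measure(im,d,c):
    W=cloud(d,c); hsv=cv2.cvtColor(im,cv2.COLOR_RGB2HSV).astype(int); H,S,V=hsv[...,0],hsv[...,1],hsv[...,2]
    on=(d>0)&(W[...,0]>.2)&(W[...,0]<.95)&(abs(W[...,1])<.5); out={}
    red=on&((H<6)|(H>174))&(S>120)&(V>60)
    top=cv2.morphologyEx((red&(abs(W[...,2]-.094)<.012)).astype(np.uint8),cv2.MORPH_CLOSE,np.ones((7,7)))
    m,s,ce=blob(top); v,u=np.nonzero(m)
    P=np.array([ray(a,b,.094,c)[:2] for a,b in zip(u,v)],np.float32); out["red"]=(s.tolist(),cv2.minAreaRect(P))
    yel=on&(H>18)&(H<34)&(S>120)&(V>70)&(W[...,2]>.15)
    m,s,_=blob(yel); out["yel"]=s.tolist(); out["yelW"]=W[m]; out["W"]=W; return out
E
python3 - <<'E'
from h import *
f=np.load("top0.npz"); c=bot.calibration("top"); im,d=f["im"],f["d"]
o=measure(im,d,c); W=o["W"]; print(o["red"],o["yel"])
Y=o["yelW"]; print("z pct",np.percentile(Y[:,2],[1,10,50,90,99]))
hub=Y[Y[:,2]>.201]; 
z=W[...,2]
g=(z>.225)&(z<.29)&(W[...,0]>.4)&(W[...,0]<.8)&(W[...,1]<.1)&(W[...,1]>-.4)
v,u=np.nonzero(g); print("grip",len(u),u.mean(),v.mean(),u.min(),u.max(),v.min(),v.max(),W[g].mean(0))
gt=g&(z>.262); v,u=np.nonzero(gt); print("griptop",len(u),ray(u.mean(),v.mean(),.268,c) if len(u) else 0)
hm=(z>.195)&(z<.22)&(W[...,0]>.4)&(W[...,0]<.9)&(W[...,1]<.1)&(W[...,1]>-.4)
n,l,s,ce=cv2.connectedComponentsWithStats(hm.astype(np.uint8))
for i in range(1,n):
    if s[i,4]>20: p=W[l==i]; print(s[i],ce[i],ray(*ce[i],.208,c),cv2.minEnclosingCircle(p[:,:2].astype(np.float32)))
x0=[270,120]; cv2.imwrite("pics/crop1.png",cv2.resize(im[120:270,270:420,::-1],None,fx=4,fy=4,interpolation=cv2.INTER_CUBIC))
E
```

```text
([297, 207, 27, 54, 1221], ((0.48015424609184265, -0.0790669396519661), (0.14873692393302917, 0.06443590670824051), 6.1103668212890625)) [281, 135, 96, 93, 2048]
z pct [0.17384341 0.18352043 0.19890698 0.20994555 0.2140748 ]
grip 94 358.24468085106383 202.5212765957447 353 363 197 208 [ 0.54724697 -0.19857834  0.26228011]
griptop 73 [ 0.54855092 -0.19955251  0.268     ]
[ 281  135   93   88 1486] [334.56931359 185.50201884] [ 0.59749722 -0.14269878  0.208     ] ((0.6228399872779846, -0.12055785208940506), 0.15158973634243011)
```

View pics/crop1.png

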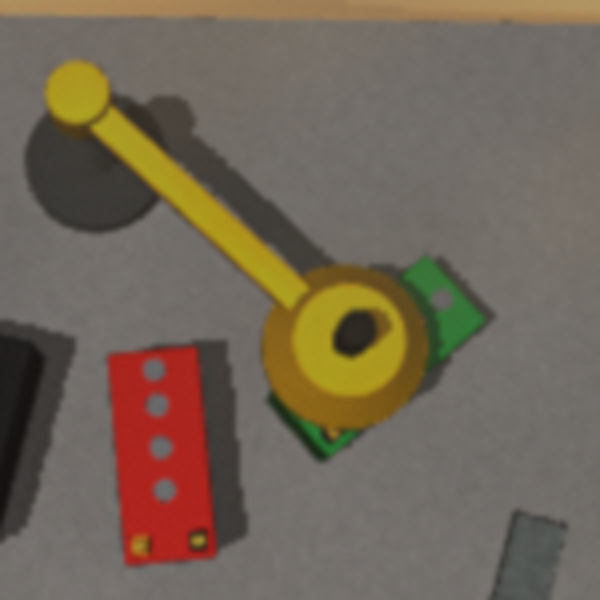

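The crop confirms the red battery, with the hub at crop (77,92), i.e. pixel (289.2,143.0), and the top disc of the head at crop (350,340). The lamp grip is clear of everything. I'll compute the arc and the joint feasibility.

```bash
cat >> h.py <<'E'
def R_at(g,piv,sgn):
    r=(g-piv)[:2]/np.linalg.norm((g-piv)[:2]); z=np.array([0,0,-1.]); y=sgn*np.array([-r[1],r[0],0]); return np.column_stack([np.cross(y,z),y,z])
E
python3 - <<'E'
from h import *
c=bot.calibration("top")
piv=ray(289.2,143.0,.208,c); head=ray(357.5,205,.210,c); grip=np.array([.5486,-.1996,0]); red=np.array([.4802,-.0791,0])
print("piv",piv,"head",head,"r",np.linalg.norm((grip-piv)[:2]),np.linalg.norm((head-piv)[:2]),"red r",np.linalg.norm((red-piv)[:2]))
# second view: scene camera, grip top pixels by depth
f=np.load("scene0.npz"); cs=bot.calibration("scene"); W=cloud(f["d"],cs); z=W[...,2]
g=(z>.215)&(z<.28)&(np.hypot(W[...,0]-.5486,W[...,1]+.1996)<.03); print("scene grip",g.sum(),W[g].mean(0))
h=(z>.2)&(z<.215)&(np.hypot(W[...,0]-piv[0],W[...,1]-piv[1])<.04); print("scene hub",h.sum(),W[h].mean(0))
m=measure(f["im"],f["d"],cs); print("scene red",m["red"])
for s in (1,-1):
    for p in (grip,red):
        print(s,np.round(bot.inverse_kinematics([p[0],p[1],.23],R_at(p,piv,s)),2))
E
```

```text
piv [ 0.70793667 -0.02314845  0.208     ] head [ 0.54772666 -0.20162207  0.21      ] r 0.2377463415713965 0.2398334394338648 red r 0.23450920000100922
scene grip 116 [ 0.55143195 -0.19230919  0.24598157]
scene hub 137 [ 0.71128748 -0.01794392  0.20783543]
scene red ([334, 203, 42, 25, 546], ((0.48537275195121765, -0.070673368871212), (0.15873536467552185, 0.07459070533514023), 5.3665547370910645))
1 [-0.48  0.17  1.42 -0.    1.55  0.25]
1 [-0.32 -0.03  1.64 -0.    1.54  1.01]Traceback (most recent call last):
  File "<stdin>", line 12, in <module>
    return _wrapfunc(a, 'round', decimals=decimals, out=out)
    return _wrapit(obj, method, *args, **kwds)
    result = getattr(arr, method)(*args, **kwds)
TypeError: unsupported operand type(s) for *: 'NoneType' and 'float'
```

Sign +1 is feasible. The scene view agrees apart from the expected bias towards its camera, because side faces are included there (red rectangle 159x75). Next I grip the handle.

```bash
python3 - <<'E'
from h import *
piv=np.array([.7080,-.0231,0]); g=np.array([.5483,-.2005,0]); R=R_at(g,piv,1)
p=bot.state()["ee_pos"]; bot.move_l([p[0],p[1],.36],rate=.25)
bot.move_ptp([g[0],g[1],.36],R)
hit=bot.move_l([g[0],g[1],.226],rate=.12,stop_force=10)
s=bot.state(); print(hit,s["clock"],s["ee_pos"],s["wrist_force"],s["qpos"])
if not hit:
    bot.gripper_close(25); s=bot.state(); print(s["clock"],s["grip_width"],s["ee_pos"],s["wrist_force"])
im,d=bot.grab_frame("scene"); cv2.imwrite("pics/scene1.png",cv2.resize(im[100:300,220:440,::-1],None,fx=3,fy=3))
E
```

```text
False 4.8167 [ 0.54856695 -0.20063283  0.22678944] [-0.48098346  0.11692552  0.22331214] [-4.82495037e-01  1.70180453e-01  1.42369596e+00  4.48383781e-06
  1.54652770e+00  2.50440164e-01]
5.4 0.2762927625941063 [ 0.5483487  -0.20051958  0.2261681 ] [-0.08212858  0.50300588  2.22916208]
```

View pics/scene1.png

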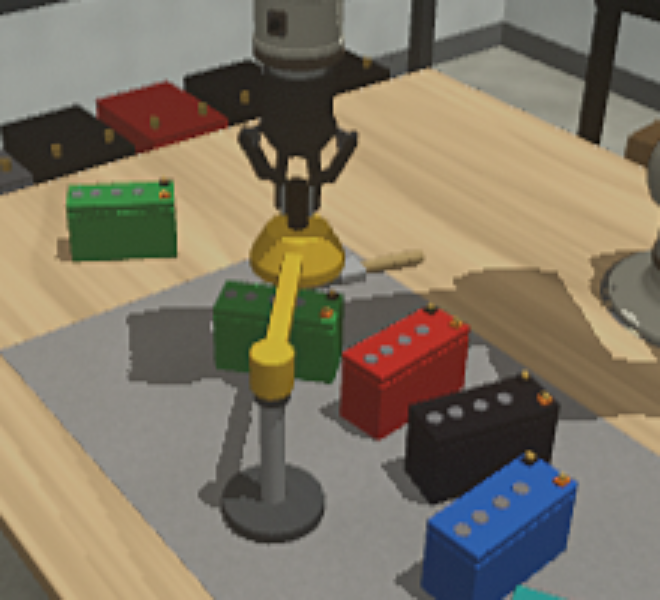

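The scene crop shows the fingers on the grip, and the opening of 23.5 mm matches the 24 mm grip. I'll swing along the arc and watch the force.

```bash
python3 - <<'E'
from h import *
piv=np.array([.7080,-.0231,0]); red=np.array([.4802,-.0791,0]); p=bot.state()["ee_pos"]
r=np.hypot(*(p-piv)[:2]); a0=np.arctan2(*(p-piv)[1::-1])%(2*np.pi); a1=np.arctan2(*(red-piv)[1::-1])%(2*np.pi); print(r,a0,a1)
for a in np.linspace(a0,a1,7)[1:]:
    q=piv+r*np.array([np.cos(a),np.sin(a),0]); q[2]=p[2]
    hit=bot.move_l(q,R_at(q,piv,1),rate=.06,stop_force=25); s=bot.state(); print(hit,round(s["clock"],2),np.round(s["ee_pos"],4),np.round(s["wrist_force"],1))
    if hit: break
E
```

```text
0.23869065031468648 3.9797320841468276 3.3826424700996998
False 5.99 [ 0.5316 -0.1838  0.2262] [-1.   1.5  2.4]
False 6.53 [ 0.5166 -0.1656  0.2262] [0.2 1.8 1.9]
False 7.08 [ 0.5034 -0.1459  0.2262] [1.  2.2 2.1]
False 7.62 [ 0.4922 -0.1249  0.2262] [2.2 4.  1.1]
False 8.16 [ 0.4832 -0.103   0.2262] [2.1 2.8 0.4]
False 8.7 [ 0.4762 -0.0803  0.2261] [1.  1.9 1.2]
```

Low forces throughout. Now I release, retreat upward, move clear and check.

```bash
python3 - <<'E'
from h import *
bot.pause(.4); bot.let_go(); bot.pause(.3); p=bot.state()["ee_pos"]
bot.move_l([p[0],p[1],.37],rate=.12)
bot.move_ptp([.25,.40,.37],np.diag([1.,-1,-1])); bot.pause(.5)
print(bot.state()["clock"],bot.state()["grip_width"],bot.state()["wrist_force"])
for n in ("top","scene"):
    im,d=bot.grab_frame(n); c=bot.calibration(n); np.savez(n+"2.npz",im=im,d=d); W=cloud(d,c); z=W[...,2]
    g=(z>(.262 if n=="top" else .22))&(z<.285)&(np.hypot(W[...,0]-.476,W[...,1]+.08)<.05); v,u=np.nonzero(g)
    print(n,len(u),"grip top ray",ray(u.mean(),v.mean(),.268,c),"mean",W[g].mean(0))
    if n=="top":  a=im[120:270,230:380]
    else: b=im[150:300,270:420]
    # green-under/other: red shift via image difference with first picture, red pixels only
    f=np.load(n+"0.npz")
    def lo(i):
        h=cv2.cvtColor(i,cv2.COLOR_RGB2HSV); k=((h[...,0]<6)|(h[...,0]>174))&(h[...,1]>120)&(h[...,2]>40)
        k[:195 if n=="top" else 190]=0; k[:,:285 if n=="top" else 325]=0; k[:,335 if n=="top" else 385:]=0; return k
    k0,k1=lo(f["im"]),lo(im); v,u=np.nonzero(k0); v1,u1=np.nonzero(k1); print("red bbox",(u.min(),u.max(),v.min(),v.max()),(u1.min(),u1.max(),v1.min(),v1.max()))
cv2.imwrite("pics/after.png",cv2.resize(np.hstack([a,b])[:,:,::-1],None,fx=2.6,fy=2.6))
E
```

```text
13.7917 1.002708131546507 [0.68004988 0.71378352 0.16624384]
top 75 grip top ray [ 0.47697343 -0.08078603  0.268     ] mean [ 0.47704453 -0.08075579  0.26686908]
red bbox (np.int64(297), np.int64(323), np.int64(206), np.int64(260)) (np.int64(297), np.int64(323), np.int64(207), np.int64(260))
scene 118 grip top ray [ 0.50355085 -0.05042427  0.268     ] mean [ 0.48112584 -0.07435282  0.24945442]
red bbox (np.int64(333), np.int64(375), np.int64(203), np.int64(246)) (np.int64(333), np.int64(375), np.int64(204), np.int64(246))
```

View pics/after.png

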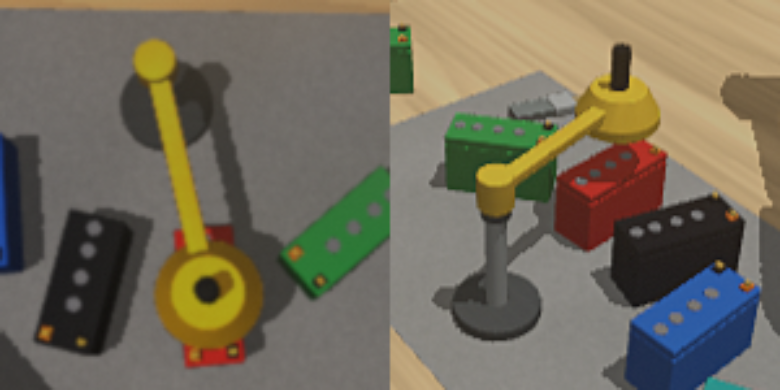

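Both views show the lamp head over the red battery. The grip is at (0.477,-0.081) and the battery centre at (0.480,-0.079). The battery's pixel extents are unchanged to within 1 px and the gripper is clear, so I'm handing in.

```bash
python3 -c "
from station import bot
print(bot.sign_off())"
```

```text
the job is handed in; nothing more can be done
None
```

The lamp head now stands over the red battery, about 4 mm off its centre in the top camera (25 mm allowed), and the job is handed in. I gripped the lamp's handle, swung it along its measured arc, released it, backed straight up and moved the robot clear, all by about 14 s of the 42 s limit.

**Last checks:**
- **Battery:** its visible edges in both cameras are unchanged to within 1 px, so it was not pushed.
- **Force:** the wrist force printed after each swing step stayed at or below about 5 N.
- **Lamp at rest:** I saw no movement, but I did not measure the lamp arm's speed directly. The handle was where the gripper left it, to about 1 mm, after the robot had moved away.
- **Disagreement:** the angled scene camera gave positions 4–10 mm off the top camera's, because it sees the sides of things facing it. I used the top camera's values.

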